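# Fit a quarter-turn lamp into a stage-light lamp house

## Task

First blow the dust out of the lamp socket with the air-duster can clamped beside it: press its spray cap all the way down, then let it spring back up. Then take the lamp with the flat finger-wing out of the lamp tray, lower its two lugs through the two slots of the socket, push it in against the spring and twist it a quarter turn clockwise (seen from above) to the stop. Finish still gripping the lamp and pressing it down at the stop with its flange flush on the socket, because the spring lifts it as soon as you let go and the lock screw is driven next; leave the other two lamps, the screw dish, the cordless driver and the screwdriver where they are.

Things in the scene. Friction and masses are not known exactly. Their poses are not given: they have to be found in the camera images.
- lamphouse: lamp house on an aluminium plate 130 x 285 mm, origin under the socket's axis at bench level, axes as the socket's: black finned barrel 116 mm across, above it a black back plate 116 mm square with its top 78 mm up, on that the white lampholder ring, 68 mm across and 22 mm high. The can stands on the same plate, towards -y. All fixed to the bench.
- socket (a point): centre of the lampholder's top face (the rim, rigid), 100 mm above the bench, z up. Bore 37 mm; two slots 11 mm wide lie across from each other along this x axis and reach 28 mm from the axis. Under the 5 mm lip they run on clockwise (from above) a quarter turn to a stop, lugs then along this y axis; anticlockwise is blocked. The lamp turns only with its flange under 4 mm above the rim.
- contact_ring (a joint): sprung copper ring inside the socket: 0 = up, grows as the lamp presses it down, 0.0075 m with the flange flush. It pushes up with about 4 N at first touch (flange 7.5 mm above the rim), 7 N at 4 mm, 10.5 N flush. Let go at the stop, the lamp rises 4 mm until its lugs catch under the lip.
- cap_top (a point): centre of the top (24 mm across) of the white spray cap on the air-duster can, 184 mm above the bench when up, z up. The can is 52 mm across, upright, clamped, 150 mm from the socket's axis towards the socket's -y. A thin clear tube on the cap slopes down towards the socket and ends 75 mm from its axis, 40 mm above the rim.
- spraycap (a joint): the spray cap: 0 = up, grows as it is pressed straight down, 0.005 m = all the way down (rigid stop); sprung, 2 N at first and about 8 N fully down
- lamp: the lamp to fit, 80 to 150 g. Origin: centre of the underside of its round steel flange (54 mm across, 4 mm thick), z up along its axis. On the flange a flat cream finger-wing 36 mm long along x, 12 mm thick along y, its top 34 mm above the origin. Below it a white neck 33 mm across, 13 mm long, then a glass burner 18 mm across that ends 58 mm below the origin. Stands in the tray on its neck.
- lug_tip (a point): the tip of the lamp's lug on its +x side, 26 mm out from the lamp's axis and 11 mm below the lamp's origin; axes as the lamp's. A like lug stands on the -x side; both stick out of the neck in line with the wing: 7 mm wide, 4 mm thick (9 to 13 mm below the origin), 52 mm from tip to tip.
- tray: grey lamp tray, a block 85 x 230 x 62 mm (x, y, z), origin at the centre of its underside, with three holes of 26 mm in a row along its y axis at -75, 0 and 75 mm, one lamp in each; a lamp's flange is 13 mm above the tray's top. Fixed to the bench.
- lamp_b: another lamp in the tray, not to be moved: same flange (54 mm) and burner but a round mushroom knob 30 mm across instead of the wing, and no lugs. Origin as for the lamp, 75 mm above the bench; knob top 30 mm above it.
- lamp_c: a second lamp like lamp_b, not to be moved
- screw_dish: round steel dish of lock screws, 80 mm across, 22 mm high, loose on the bench; origin at the centre of its underside
- driver: cordless driver lying on its side on the bench, loose, about 190 x 170 x 50 mm; origin under the middle of its motor barrel, barrel along x, grip and battery to -y
- screwdriver: screwdriver with a black handle lying on the bench along its x axis, about 200 mm long, loose; origin at its middle, underside

How it is judged:
By the outcome, as a careful person would: the job done as asked, in the order asked, and still so for the second after the job is handed in, while the arm keeps its last pose, push and grip.
It also fails if it takes over 54 s, if anything falls off the work surface, if the arm or the gripper's body presses on something with over 40 N, if the wrist force passes 120 N, or if a joint passes its speed limit or range.

## Robot

A 6-joint arm with a two-finger parallel gripper is mounted at the origin on the work surface. World frame = base frame: x ahead of the robot, y to its left, z up, the work surface at z = 0. Lengths are in mm, angles in rad, forces in N, time in s.
With the tool pointing down it reaches from about 275 to 750 mm from the base axis. Payload 10.2 kg.
Tool frame: the origin (TCP) lies on the front face of the gripper's body, between the roots of the fingers; the fingertips stand 73 mm ahead of it and the grasp point (between the pads) lies 54 mm ahead of it; z points along the fingers, y is the line along which they close (so a half turn about z gives the same grasp; the last joint's range is limited). The gripper opens to 85 mm and grips with 20 to 120 N. Pads are 22 mm wide; open, the fingers measure 114 mm over their backs; the gripper's body (76 mm by 85 mm) begins 54 mm behind the grasp point. The pads swing forward as they close: fully open they stand 13 mm farther back than shut.
Start: joints at [-1.544, 0.313, 1.498, -0, 1.331, -0.223], TCP at [129.772, -508.715, 303.894] pointing down, gripper open.
Joint ranges: [-2.94, 2.94], [-0.97, 2.17], [0.19, 2.56], [-1.23, 4.37], [0.02, 3.11], [-2.88, 2.88]. Speed limits (rad/s): [2.39, 2.39, 3.01, 3.14, 3.14, 3.14].

## Interface

Orientations are given as a unit quaternion [w, x, y, z].
In Python, from rig import * gives the robot as it stands.
- The arm moves only by the tool step_arm, never from a script. Its argument "plan" is a list of rows, each an object with "offset": the shift along the tool's x, y, z in cm, a list of three; "rot": the turn, a rotation vector about the tool's x, y, z in degrees, a list of three; "gripper": the finger opening in cm, from 0 to 8.54. In form: [{"offset": [x, y, z], "rot": [wx, wy, wz], "gripper": gripper}, ...]. A call has 1 to 12 rows; each row is the pose to reach, as a shift and turn from the pose commanded when the call began, along the tool's axes at that moment; what a row does not reach only later rows make up. A row lasts 1/10 s, in which the tool goes at most 50 mm and 8.59 degrees, less where a joint would pass 70% of its speed; a pose out of reach is approached as far as the arm can. A call with a gripper value outside its range is refused whole. The fingers move at their own pace and stop on an object; "squeeze" is the grip in N (left out, the last holds). Time passes only in rows, so rows that repeat a pose let the fingers close. It gives the time, the measured TCP pose, the force, the opening and the grip force at its end, in the units of the state.
- sense(): the state, without advancing time (a new reading comes with each control period).
- capture(name): name is "side" or "top" or "wrist"; returns a dict with "color" (400x640x3 uint8, red, green, blue), "depth" (400x640 float32, mm along the optical axis (not along the pixel's ray), 0 where there is no reading), "vertical_fov" (degrees; the focal length in pixels is half the picture's height over the tangent of half this angle, whatever the lens; pixels are square), "cx", "cy" (the principal point, pixels), "rvec" (rotation vector, rad) and "tvec" (3), from world to camera coordinates, as OpenCV has them; the wrist camera has in their place "mount" (4x4, takes a point from camera to tool coordinates, whose origin is the TCP and whose axes are the flange's). Camera axes: x right, y down, z forward; pixel columns grow to the right and rows downward; lengths in mm; the calibration is good to about 2 mm. A picture is of the moment at which its call begins: read the wrist's pose just before it.
- finish_job(): hands the job in; it is judged then, once.
The state is a dict: "time_s": time; "joints": joint angles; "dq": joint speeds; "tau": joint torques, N m; "eef_pos": TCP position; "ee_rot": TCP orientation; "force": force on the tool from outside, world axes, zero at the start; "wrist_torque": the same for the moment, N m; "grip_width": opening from 0.0 (shut) to 1.0 (fully open); "grip_force": force on a finger pad.
Only numpy, scipy, OpenCV 4.12 (cv2) and the standard library are available. Lean on these libraries where they do the work, as an engineer would, in place of code of your own. Each camera call takes 0.05 s, during which the arm holds its last target. There are 200 camera calls.

## Working session

There is one attempt and no reset: what is moved stays moved. The work goes in short steps, Python scripts to look and compute and a tool call to move; the robot and the scene stay as the last step left them, time stands still between calls to the robot, and variables do not carry over. Pictures are saved under pics/ and viewed, at most 10 in all, crops included, and the job is handed in when it is done.

Besides the shell and the picture viewer there is one more tool, called after ">>>" as a command line: name --argument value ..., lists and objects as JSON in quotes. step_arm: Moves the arm, as the interface text tells. Its arguments: {"type":"object","properties":{"plan":{"type":"array"},"squeeze":{"type":"number"}},"required":["plan"]}

```bash
mkdir -p pics; ls
cat > h.py <<'E'
from rig import *
import numpy as np, cv2
from scipy.spatial.transform import Rotation as R
def K(c):
    f=200/np.tan(np.radians(c["vertical_fov"])/2); return f,c["cx"],c["cy"]
def cloud(c,s=None):
    f,cx,cy=K(c); d=c["depth"].astype(float); v,u=np.mgrid[:400,:640]
    P=np.stack([(u-cx)/f*d,(v-cy)/f*d,d],-1)
    if "mount" in c:
        M=np.array(c["mount"]); P=P@M[:3,:3].T+M[:3,3]
        q=s["ee_rot"]; r=R.from_quat([q[1],q[2],q[3],q[0]]).as_matrix()
        P=P@r.T+np.array(s["eef_pos"])
    else:
        r=cv2.Rodrigues(np.array(c["rvec"],float))[0]; P=(P-np.array(c["tvec"]).ravel())@r
    P[d==0]=np.nan
    return P
def snap(n,fn):
    s=sense(); c=capture(n); cv2.imwrite("pics/"+fn,c["color"][...,::-1]); np.savez("pics/"+fn+".npz",P=cloud(c,s),C=c["color"]); return c,s
E
python3 - <<'E'
from h import *
s=sense(); print(s)
for n in("top","side"):
    c,_=snap(n,n+"1.png"); print({k:v for k,v in c.items() if k not in("color","depth")})
E
```

```text
pics
{'time_s': 0.0, 'joints': array([-1.54442491e+00,  3.13486953e-01,  1.49841696e+00,  8.50830548e-06,
        1.33097518e+00, -2.23360073e-01]), 'dq': array([ 9.13594863e-05, -1.26763874e-03,  7.66053541e-04,  3.25879986e-04,
        1.97726613e-04, -7.89593105e-04]), 'tau': array([ 5.18978140e-04, -4.12269294e+01, -2.59742779e+01, -1.83358225e-04,
        4.14496768e-03,  6.50595631e-07]), 'eef_pos': array([ 129.75643769, -508.55682426,  303.32367292]), 'ee_rot': array([-6.39697455e-04,  9.92214317e-01,  1.24540495e-01,  6.73629819e-05]), 'force': array([ 0.04591132, -0.20835364, -0.44941483]), 'wrist_torque': array([ 0.01980107, -0.01967636, -0.00732932]), 'grip_force': 0.0, 'grip_width': 1.0001148750350979}
{'vertical_fov': 50.267032545000085, 'cx': 320.44390283871354, 'cy': 197.84475990085815, 'rvec': array([ 2.17855098, -2.15654407,  0.09652145]), 'tvec': array([ -50.7803463 ,  474.92431948, 1184.50366126])}
{'vertical_fov': 53.12570073335263, 'cx': 315.3223581886903, 'cy': 197.4522620236816, 'rvec': array([ 0.38984082, -2.85157762,  1.035364  ]), 'tvec': array([ 439.31689054,  207.27800119, 1259.4800534 ])}
```

View pics/top1.png

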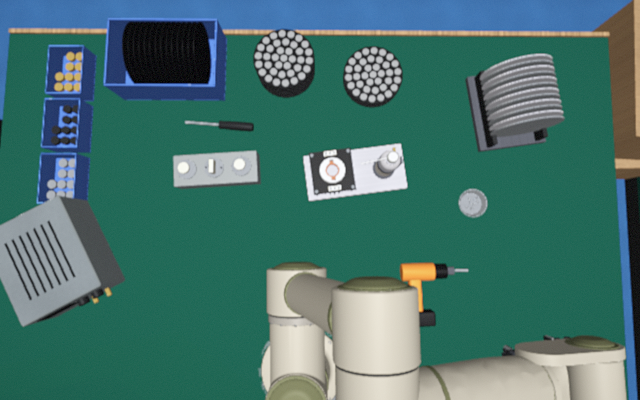

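View pics/side1.png

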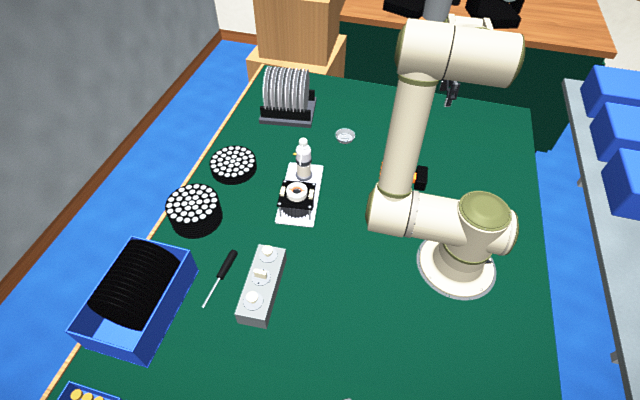

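The top view shows the tray at about (216,168) with the wing lamp in the middle (211,167), the lampholder ring at (333,170) and the spray cap at (392,155). The side view agrees: wing lamp (261,273), ring (297,192), cap (303,147).

Run:
```python
from h import *
for n in("top","side"):
    d=np.load(f"pics/{n}1.png.npz"); P=d["P"]; C=d["C"].astype(int)
    x,y,z=P[...,0],P[...,1],P[...,2]
    ok=(x>300)&(x<700)
    def rep(l,m):
        Q=P[m&ok]; 
        if len(Q): print(n,l,len(Q),np.round(np.median(Q,0),1),np.round((np.nanpercentile(Q,3,0)+np.nanpercentile(Q,97,0))/2,1))
    print(np.round(P[170,211] if n=="top" else P[273,261]),np.round(P[170,333] if n=="top" else P[192,297]),np.round(P[155,392] if n=="top" else P[147,303]))
    reg=(y<120)&(y>-220)
    rep("rim",reg&(z>95)&(z<108)&(C.min(-1)>150)&(y>-80))
    rep("cap",reg&(z>176)&(z<190))
    t=(y>100)&(y<480)&(z>56)&(z<68); rep("tray",t)
    if n=="top":
        Q=P[t&ok][:,:2].astype(np.float32); print(cv2.minAreaRect(Q))
        for lo,hi in((-70,130),):
            m=reg&ok&(z>95)&(z<108)&(y>lo); (print("rimrect",cv2.minEnclosingCircle(P[m][:,:2].astype(np.float32))))
        m=reg&ok&(z>1)&(z<16); print("plate",cv2.minAreaRect(P[m][:,:2].astype(np.float32)))
    w=(y>100)&(y<480)&(z>98)&(z<118); rep("tops",w)
    m=(w&ok).astype(np.uint8); k,lab,st,ce=cv2.connectedComponentsWithStats(m)
    for i in range(1,k):
        if st[i,4]>6: Q=P[lab==i]; print(ce[i],st[i,4],np.round(Q.mean(0),1),cv2.minAreaRect(Q[:,:2].astype(np.float32)))
```

```text
[538. 244. 109.] [557. -81.  14.] [ 569. -224.  180.]
top rim 182 [545.1 -59.3  98.8] [545.6 -61.9  99.2]
top cap 32 [ 563.5 -216.   180.8] [ 440.7 -111.5  180.9]
top tray 1630 [544.6 237.7  61.4] [552.1 246.   61.5]
((552.5068969726562, 245.91433715820312), (86.14273071289062, 230.702880859375), 4.052801609039307)
rimrect ((543.990234375, -65.97642517089844), 31.13704490661621)
plate ((500.11419677734375, -50.01313781738281), (399.9524230957031, 339.7167053222656), 0.051096219569444656)
top tops 272 [551.6 245.1 104.5] [551.3 245.9 104.8]
[211.  165.5] 68 [550.7 245.2 107.3] ((551.2525634765625, 244.94264221191406), (34.855316162109375, 11.522455215454102), 2.445050001144409)
[239.19607843 163.59803922] 102 [557.1 170.9 104. ] ((557.4473266601562, 171.22898864746094), (29.445554733276367, 28.51201057434082), 36.78578567504883)
[183.2254902  167.02941176] 102 [546.5 320.2 103.9] ((546.8060913085938, 320.4051208496094), (27.662567138671875, 28.184186935424805), 1.3716803789138794)
[544. 250. 107.] [ 556. -120.   33.] [ 561. -218.  158.]
side rim 112 [540.8 -57.3  99. ] [541.3 -61.3  99.5]
side cap 23 [ 560.  -213.6  182.1] [ 560.6 -214.   182.5]
side tray 1393 [537.8 268.7  61.6] [548.7 248.6  61.7]
side tops 245 [547.9 250.9 105. ] [548.2 247.9 105. ]
[267.30769231 250.01282051] 78 [553.6 173.4 104.4] ((553.3407592773438, 172.35922241210938), (26.402374267578125, 26.63656997680664), 18.700578689575195)
[259.94285714 272.12857143] 70 [548.1 248.6 107. ] ((548.7938232421875, 246.78350830078125), (35.61412811279297, 14.005297660827637), 4.31875467300415)
[252.01030928 296.71134021] 97 [543.3 322.4 104. ] ((544.1074829101562, 321.618408203125), (27.967891693115234, 27.38277816772461), 35.578712463378906)
```

Add to h.py:
```python
def go(target,yaw=None):
    "offset (cm, tool axes) and z turn (deg) from measured pose to a down pose: world TCP target mm, yaw deg of tool x"
    s=sense(); q=s["ee_rot"]; r=R.from_quat([q[1],q[2],q[3],q[0]]).as_matrix()
    y0=np.degrees(np.arctan2(r[1,0],r[0,0]))
    o=r.T@(np.array(target)-s["eef_pos"])/10
    tg=R.from_euler("z",y0 if yaw is None else yaw,degrees=True).as_matrix()@np.diag([1,-1,-1])
    print("pos",np.round(s["eef_pos"],1),"yaw",round(y0,2),"tilt",np.round(r[:2,2],4),"q",np.round(s["joints"],2),"F",np.round(s["force"],1),"w",round(s["grip_width"],3),"t",round(s["time_s"],2))
    print("offset cm",np.round(o,2),"rotvec",np.round(R.from_matrix(r.T@tg).as_rotvec(degrees=True),2))
```

```text
(no output)
```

>>> step_arm --plan '[{"offset": [49.1,-17.8,-7.0],"rot": [0,0,-90],"gripper": 0},{"offset": [49.1,-17.8,-7.0],"rot": [0,0,-90],"gripper": 0},{"offset": [49.1,-17.8,-7.0],"rot": [0,0,-90],"gripper": 0},{"offset": [49.1,-17.8,-7.0],"rot": [0,0,-90],"gripper": 0},{"offset": [49.1,-17.8,-7.0],"rot": [0,0,-90],"gripper": 0},{"offset": [49.1,-17.8,-7.0],"rot": [0,0,-90],"gripper": 0},{"offset": [49.1,-17.8,-7.0],"rot": [0,0,-90],"gripper": 0},{"offset": [49.1,-17.8,-7.0],"rot": [0,0,-90],"gripper": 0},{"offset": [49.1,-17.8,-7.0],"rot": [0,0,-90],"gripper": 0},{"offset": [49.1,-17.8,-7.0],"rot": [0,0,-90],"gripper": 0},{"offset": [49.1,-17.8,-7.0],"rot": [0,0,-90],"gripper": 0},{"offset": [49.1,-17.8,-7.0],"rot": [0,0,-90],"gripper": 0}]'

```text
time_s: 1.3
eef_pos: [563.6, -212.5, 373.3]
ee_rot: [-0.0, 0.611, 0.791, 0.0]
force: [-0.7, -0.8, 0.4]
grip_width: -0.001
grip_force: 0.0
```

Run:
```python
from h import *
c,s=snap("wrist","w1.png"); print(np.round(c["mount"],3),c["vertical_fov"],c["cx"],c["cy"])
P=cloud(c,s); z=P[...,2]
for lo,hi in((178,190),(96,105),(74,81)):
    m=(z>lo)&(z<hi); k,lab,st,ce=cv2.connectedComponentsWithStats(m.astype(np.uint8))
    for i in range(1,k):
        if st[i,4]>80:
            Q=P[lab==i]; print(lo,np.round(ce[i]),st[i,4],np.round(Q.mean(0),1),cv2.minEnclosingCircle(Q[:,:2].astype(np.float32)),cv2.minAreaRect(Q[:,:2].astype(np.float32)))
```

```text
[[ 0.0000e+00 -9.6200e-01 -2.7100e-01  6.8007e+01]
 [ 1.0000e+00  0.0000e+00  1.0000e-03 -1.9200e-01]
 [-1.0000e-03 -2.7100e-01  9.6200e-01 -6.9349e+01]
 [ 0.0000e+00  0.0000e+00  0.0000e+00  1.0000e+00]] 67.77791302508659 315.8279734908744 200.43812337428923
178 [313. 208.] 670 [ 564.6 -225.3  182.7] ((565.0078125, -226.4174041748047), 14.000442504882812) ((564.9261474609375, -225.8609619140625), (27.011241912841797, 26.019454956054688), 13.736559867858887)
96 [330.  49.] 2261 [543.9 -77.6  99.3] ((544.1362915039062, -78.22148895263672), 33.90399932861328) ((544.3269653320312, -78.39808654785156), (66.706298828125, 66.67288208007812), 41.869140625)
96 [302. 172.] 84 [ 546.6 -210.9  101.9] ((548.9659423828125, -215.87274169921875), 19.296138763427734) ((545.9551391601562, -213.75946044921875), (38.54823303222656, 9.195981979370117), 54.93551254272461)
74 [330.  55.] 6846 [545.4 -79.5  77.5] ((543.9291381835938, -78.00382232666016), 81.42678833007812) ((544.0198974609375, -78.0523681640625), (116.50884246826172, 116.48095703125), 8.058276176452637)
74 [576.  46.] 687 [8.087e+02 3.000e-01 7.620e+01] ((828.5628662109375, 7.999109268188477), 62.23819351196289) ((822.1287841796875, -2.8291969299316406), (29.02700424194336, 124.43035125732422), 59.281185150146484)
```

View pics/w1.png

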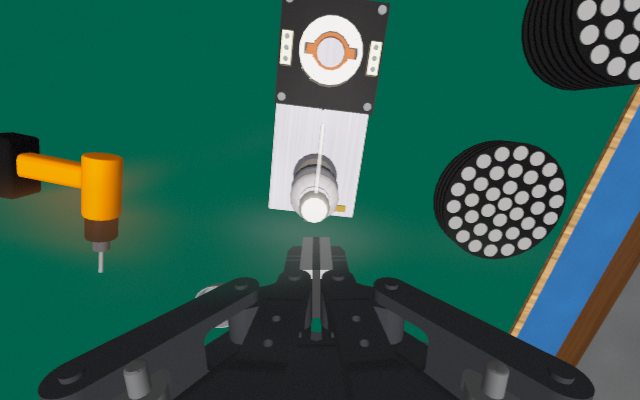

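The wrist view shows the cap at (313,208) and the lampholder at (330,49), slots to left and right. Cap and socket are 149.6 mm apart as they must be; my earlier top-view masks had cut both off.

Run:
```python
from h import *
go([565,-226.3,261])
```

```text
pos [ 562.4 -213.8  373.2] yaw 104.44 tilt [-0.0009  0.0004] q [-0.56  0.46  1.12 -0.    1.57 -0.81] F [-0.3 -0.1 -0.8] w 0.001 t 1.35
offset cm [-1.28 -0.05 11.22] rotvec [-0.04 -0.04  0.  ]
```

>>> step_arm --plan '[{"offset": [-1.28,0,4],"rot": [0,0,0],"gripper": 0},{"offset": [-1.28,-0.05,8],"rot": [0,0,0],"gripper": 0},{"offset": [-1.28,-0.05,11.0],"rot": [0,0,0],"gripper": 0},{"offset": [-1.28,-0.05,11.4],"rot": [0,0,0],"gripper": 0},{"offset": [-1.28,-0.05,11.7],"rot": [0,0,0],"gripper": 0},{"offset": [-1.28,-0.05,11.9],"rot": [0,0,0],"gripper": 0},{"offset": [-1.28,-0.05,12.05],"rot": [0,0,0],"gripper": 0},{"offset": [-1.28,-0.05,12.1],"rot": [0,0,0],"gripper": 0},{"offset": [-1.28,-0.05,12.1],"rot": [0,0,0],"gripper": 0}]'

```text
time_s: 2.25
eef_pos: [564.4, -227.9, 254.0]
ee_rot: [0.001, 0.614, 0.79, -0.0]
force: [-1.4, -2.3, 4.1]
grip_width: -0.001
grip_force: 2.4
```

Run:
```python
from h import *
go([565,-226.3,251])
```

```text
pos [ 564.4 -227.9  254. ] yaw 104.3 tilt [ 0.0017 -0.0018] q [-0.58  0.53  1.3  -0.    1.3  -0.83] F [-1.4 -2.3  4.1] w -0.001 t 2.25
offset cm [0.14 0.1  0.3 ] rotvec [0.07 0.13 0.  ]
```

>>> step_arm --plan '[{"offset": [0.1,0.05,0.15],"rot": [0,0,0],"gripper": 0},{"offset": [0.1,0.05,0.3],"rot": [0,0,0],"gripper": 0},{"offset": [0.1,0.05,0.4],"rot": [0,0,0],"gripper": 0},{"offset": [0.1,0.05,0.4],"rot": [0,0,0],"gripper": 0}]'

```text
time_s: 2.65
eef_pos: [564.7, -226.9, 251.6]
ee_rot: [0.002, 0.614, 0.79, -0.0]
force: [-5.4, -2.1, 15.1]
grip_width: 0.001
grip_force: 7.9
```

>>> step_arm --plan '[{"offset": [0,0,0.1],"rot": [0,0,0],"gripper": 0},{"offset": [0,0,0.1],"rot": [0,0,0],"gripper": 0},{"offset": [0,0,-0.4],"rot": [0,0,0],"gripper": 0},{"offset": [0,0,-1.5],"rot": [0,0,0],"gripper": 0},{"offset": [0,0,-5.0],"rot": [0,0,0],"gripper": 0},{"offset": [4,1,-5.5],"rot": [0,0,0],"gripper": 0},{"offset": [46,10.3,-5.5],"rot": [0,0,-79],"gripper": 8.5},{"offset": [46,10.3,-5.5],"rot": [0,0,-79],"gripper": 8.5},{"offset": [46,10.3,-5.5],"rot": [0,0,-79],"gripper": 8.5},{"offset": [46,10.3,-5.5],"rot": [0,0,-79],"gripper": 8.5},{"offset": [46,10.3,-5.5],"rot": [0,0,-79],"gripper": 8.5},{"offset": [46,10.3,-5.5],"rot": [0,0,-79],"gripper": 8.5}]'

```text
time_s: 3.85
eef_pos: [554.1, 117.1, 304.1]
ee_rot: [-0.0, 0.206, 0.979, 0.0]
force: [1.0, 0.4, 0.4]
grip_width: 0.988
grip_force: 0.0
```

Run:
```python
from h import *
go([551,245,300],183.5)
c,s=snap("wrist","w1b.png")
P=cloud(c,s);m=(P[...,2]>175)&(P[...,2]<190)&(P[...,1]<-180);print("cap",m.sum(),np.nanmedian(P[m],0) if m.sum() else 0)
```

```text
pos [554.1 117.1 304.1] yaw 156.24 tilt [-0.0005  0.0007] q [ 0.    0.4   1.37  0.    1.37 -1.15] F [1.  0.4 0.4] w 0.988 t 3.85
offset cm [ 5.43 11.58  0.42] rotvec [  0.03  -0.04 -27.26]
cap 0 0
```

>>> step_arm --plan '[{"offset": [5.4,11.6,0.4],"rot": [0,0,-27.3],"gripper": 8.5},{"offset": [5.4,11.6,0.4],"rot": [0,0,-27.3],"gripper": 8.5},{"offset": [5.4,11.6,0.4],"rot": [0,0,-27.3],"gripper": 8.5},{"offset": [5.4,11.6,0.4],"rot": [0,0,-27.3],"gripper": 8.5},{"offset": [5.4,11.6,0.4],"rot": [0,0,-27.3],"gripper": 8.5}]'

```text
time_s: 4.4
eef_pos: [552.6, 243.1, 299.7]
ee_rot: [-0.0, -0.028, 1.0, -0.0]
force: [0.0, -0.6, -0.7]
grip_width: 0.998
grip_force: 0.0
```

Run:
```python
from h import *
c,s=snap("wrist","w2.png"); P=cloud(c,s); x,y,z=P[...,0],P[...,1],P[...,2]
for lo,hi in((101,112),(76,82),(59,64)):
    m=(z>lo)&(z<hi)&(x>480)&(x<620); k,lab,st,ce=cv2.connectedComponentsWithStats(m.astype(np.uint8))
    for i in range(1,k):
        if st[i,4]>80:
            Q=P[lab==i]; print(lo,np.round(ce[i]),st[i,4],np.round(Q.mean(0),1),cv2.minAreaRect(Q[:,:2].astype(np.float32)))
go([551,245,300],183.5)
```

```text
101 [319. 193.] 515 [550.4 244.9 108. ] ((551.5927124023438, 244.96145629882812), (36.11043930053711, 12.002809524536133), 0.37077295780181885)
101 [400. 191.] 814 [545.7 319.2 104.3] ((546.0220947265625, 319.42181396484375), (29.398828506469727, 28.55225944519043), 48.639869689941406)
101 [238. 194.] 799 [556.4 170.6 104.3] ((556.7008666992188, 170.4167022705078), (28.775354385375977, 29.04398536682129), 5.18858528137207)
76 [ 29. 160.] 4497 [541.9 -39.4  77.6] ((540.9082641601562, -52.575531005859375), (116.07626342773438, 66.87017822265625), 7.973021507263184)
76 [389. 181.] 1324 [541.9 314.8  78.4] ((545.998291015625, 319.386474609375), (53.167518615722656, 52.778961181640625), 48.478912353515625)
76 [318. 185.] 1625 [549.3 244.6  78.4] ((550.9456787109375, 244.968505859375), (52.52717208862305, 53.324466705322266), 3.409733295440674)
76 [248. 183.] 1318 [552.1 174.2  78.4] ((557.0738525390625, 170.28628540039062), (52.96475601196289, 52.60255432128906), 2.433454990386963)
59 [318. 178.] 10570 [547.1 244.6  61.4] ((551.8973388671875, 244.99754333496094), (85.64276885986328, 230.89645385742188), 4.148015975952148)
pos [552.8 242.3 299.8] yaw -176.93 tilt [-0.0006 -0.0001] q [ 0.22  0.49  1.25  0.    1.4  -1.41] F [-0.1 -0.6  0.5] w 0.997 t 4.45
offset cm [ 0.16  0.28 -0.02] rotvec [-0.   -0.03 -0.43]
```

View pics/w2.png

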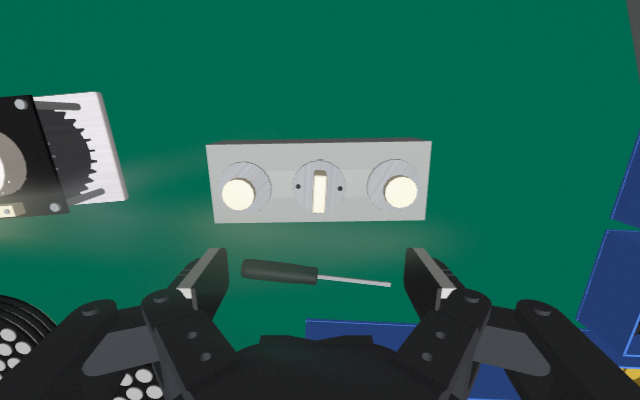

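The wing lamp stands mid-tray at (319,193), knob lamps at (238,194) and (400,191); 75 mm spacing and the heights fit.

Run:
```python
from h import *
P=np.load("pics/w2.png.npz")["P"]; x,y,z=P[...,0],P[...,1],P[...,2]
m=(z>106)&(z<112)&(abs(x-551)<25)&(abs(y-245)<12); Q=P[m][:,:2]; w,v=np.linalg.eigh(np.cov(Q.T)); print(m.sum(),Q.mean(0),np.degrees(np.arctan(v[1,1]/v[0,1])),np.ptp(Q,0))
go([551.3,245,156],183)
```

```text
494 [550.83816785 244.90753881] 0.3251822389982411 [35.89218864 11.97233399]
pos [552.8 242.3 299.8] yaw -176.93 tilt [-0.0006 -0.0001] q [ 0.22  0.49  1.25  0.    1.4  -1.41] F [-0.1 -0.6  0.5] w 0.997 t 4.45
offset cm [ 0.12  0.28 14.38] rotvec [-0.   -0.03  0.07]
```

>>> step_arm --plan '[{"offset": [0.12,0.28,2],"rot": [0,0,2.6],"gripper": 4},{"offset": [0.12,0.28,5],"rot": [0,0,2.6],"gripper": 4},{"offset": [0.12,0.28,6.5],"rot": [0,0,2.6],"gripper": 4},{"offset": [0.12,0.28,9],"rot": [0,0,2.6],"gripper": 4},{"offset": [0.12,0.28,12],"rot": [0,0,2.6],"gripper": 4},{"offset": [0.12,0.28,14],"rot": [0,0,2.6],"gripper": 4},{"offset": [0.12,0.28,14.4],"rot": [0,0,2.6],"gripper": 4},{"offset": [0.12,0.28,14.4],"rot": [0,0,2.6],"gripper": 4}]'

```text
time_s: 5.25
eef_pos: [551.7, 244.6, 156.1]
ee_rot: [-0.0, -0.004, 1.0, -0.0]
force: [0.5, -0.2, 0.5]
grip_width: 0.465
grip_force: 0.0
```

Run:
```python
from h import *
go([551.1,245,155.5],180.4)
```

```text
pos [551.7 244.6 156.1] yaw -179.55 tilt [-0.0004 -0.    ] q [ 0.22  0.63  1.42  0.    1.09 -1.36] F [ 0.5 -0.2  0.5] w 0.465 t 5.25
offset cm [0.06 0.04 0.06] rotvec [-0.   -0.02  0.05]
```

>>> step_arm --plan '[{"offset": [0.05,0.03,0],"rot": [0,0,0],"gripper": 0},{"offset": [0.05,0.03,0],"rot": [0,0,0],"gripper": 0},{"offset": [0.05,0.03,0],"rot": [0,0,0],"gripper": 0},{"offset": [0.05,0.03,0],"rot": [0,0,0],"gripper": 0},{"offset": [0.05,0.03,0],"rot": [0,0,0],"gripper": 0},{"offset": [0.05,0.03,-1],"rot": [0,0,0],"gripper": 0},{"offset": [0.05,0.03,-5],"rot": [0,0,0],"gripper": 0},{"offset": [0.05,0.03,-9],"rot": [0,0,0],"gripper": 0},{"offset": [0.05,0.03,-12],"rot": [0,0,0],"gripper": 0}]' --squeeze 70

```text
time_s: 6.15
eef_pos: [550.9, 245.8, 279.2]
ee_rot: [0.001, -0.005, 1.0, 0.0]
force: [0.2, -0.2, -0.3]
grip_width: 0.128
grip_force: 68.8
```

Run:
```python
from h import *
go([544,-78,276],188.06)
```

```text
pos [550.9 245.8 279.2] yaw -179.42 tilt [0.0024 0.0006] q [ 0.23  0.5   1.28  0.    1.35 -1.36] F [ 0.2 -0.2 -0.3] w 0.128 t 6.15
offset cm [  1.02 -32.37   0.29] rotvec [ 0.03  0.14 -7.48]
```

>>> step_arm --plan '[{"offset": [1,-22,0],"rot": [0,0,-7.5],"gripper": 0},{"offset": [1,-22,0],"rot": [0,0,-7.5],"gripper": 0},{"offset": [1,-22,0],"rot": [0,0,-7.5],"gripper": 0},{"offset": [1,-22,0],"rot": [0,0,-7.5],"gripper": 0},{"offset": [1,-22,0],"rot": [0,0,-7.5],"gripper": 0},{"offset": [1,-22,0],"rot": [0,0,-7.5],"gripper": 0},{"offset": [1,-22,0],"rot": [0,0,-7.5],"gripper": 0}]'

```text
time_s: 6.85
eef_pos: [543.1, 25.9, 276.3]
ee_rot: [0.0, -0.07, 0.998, 0.0]
force: [-0.4, 0.1, -0.8]
grip_width: 0.121
grip_force: 68.9
```

Run:
```python
from h import *
c,s=snap("wrist","w3.png"); P=cloud(c,s); x,y,z=P[...,0],P[...,1],P[...,2]
for lo,hi in((97,104),(74,81),(195,206),(176,190)):
    m=(z>lo)&(z<hi)&(x>450)&(x<640)
    k,lab,st,ce=cv2.connectedComponentsWithStats(m.astype(np.uint8))
    for i in range(1,k):
        if st[i,4]>80:
            Q=P[lab==i]; print(lo,np.round(ce[i]),st[i,4],np.round(Q.mean(0),1),cv2.minEnclosingCircle(Q[:,:2].astype(np.float32)),cv2.minAreaRect(Q[:,:2].astype(np.float32)))
go([544,-78,276],188.06)
```

```text
97 [195. 182.] 3130 [543.  -77.7  99.2] ((544.0521240234375, -78.15689086914062), 34.19190216064453) ((544.2932739257812, -78.02164459228516), (67.05526733398438, 66.81233215332031), 63.330772399902344)
97 [ 35. 171.] 525 [ 551.  -208.6  101. ] ((555.3755493164062, -217.19332885742188), 23.838926315307617) ((550.4865112304688, -212.65170288085938), (47.66389083862305, 16.02113914489746), 47.091129302978516)
97 [ 40. 209.] 116 [ 583.8 -208.3  101.3] ((584.64794921875, -211.56649780273438), 13.030652046203613) ((585.523193359375, -210.8636474609375), (4.081474781036377, 26.00885009765625), 39.083248138427734)
97 [467. 230.] 198 [551.3 160.3 101.2] ((554.7799072265625, 166.36312866210938), 14.252640724182129) ((552.1246948242188, 161.8712921142578), (11.56077766418457, 28.5047664642334), 59.41238784790039)
97 [628. 245.] 259 [545.3 307.4 100.6] ((545.908447265625, 313.73931884765625), 13.597402572631836) ((546.062255859375, 308.9102478027344), (27.15618896484375, 11.108036041259766), 1.8233153820037842)
74 [207. 170.] 9258 [537.  -75.1  77.5] ((544.369140625, -78.43182373046875), 81.576
[... 408 characters left out ...]
9128112793) ((555.3699951171875, 166.90467834472656), (47.98921585083008, 53.26018524169922), 61.959999084472656)
74 [609. 235.] 1662 [544.3 311.5  78.3] ((546.5438232421875, 318.7635192871094), 27.429019927978516) ((546.0242919921875, 314.614501953125), (44.961952209472656, 53.63857650756836), 88.65380859375)
195 [316. 226.] 3024 [530.4  23.3 197.4] ((542.9843139648438, 25.09320640563965), 27.01384925842285) ((534.6385498046875, 24.007705688476562), (36.84751892089844, 53.16526412963867), 7.629884719848633)
pos [543.1  26.5 276.2] yaw -171.88 tilt [0.0003 0.0003] q [-0.17  0.38  1.48  0.    1.28 -1.88] F [-0.3  0.8 -1.1] w 0.124 t 6.9
offset cm [  1.39 -10.36   0.02] rotvec [0.01 0.02 0.06]
```

View pics/w3.png

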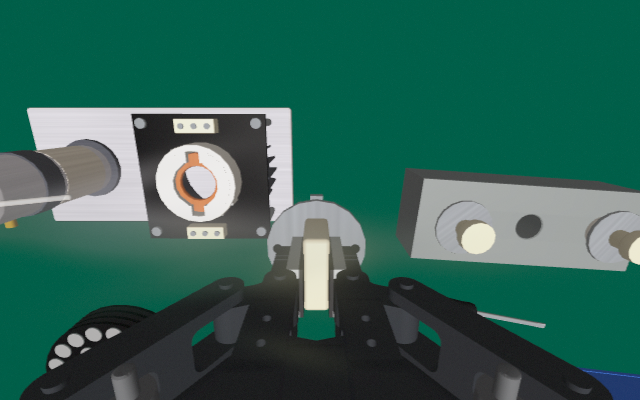

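The held lamp's flange (circle about (316,240)) fits a 54 mm circle centred within 1 mm of the TCP. The socket at (195,182) reads (544,-78) again, the slots lying in line with the wing.

Run:
```python
from h import *
go([544.2,-77.2,205],188.06)
```

```text
pos [543.1  26.5 276.2] yaw -171.88 tilt [0.0003 0.0003] q [-0.17  0.38  1.48  0.    1.28 -1.88] F [-0.3  0.8 -1.1] w 0.124 t 6.9
offset cm [  1.36 -10.28   7.12] rotvec [0.01 0.02 0.06]
```

>>> step_arm --plan '[{"offset": [0.6,-4,0],"rot": [0,0,0],"gripper": 0},{"offset": [1.2,-8,0],"rot": [0,0,0],"gripper": 0},{"offset": [1.36,-10.25,0],"rot": [0,0,0],"gripper": 0},{"offset": [1.36,-10.25,0],"rot": [0,0,0],"gripper": 0},{"offset": [1.36,-10.25,2.5],"rot": [0,0,0],"gripper": 0},{"offset": [1.36,-10.25,5],"rot": [0,0,0],"gripper": 0},{"offset": [1.36,-10.25,7],"rot": [0,0,0],"gripper": 0},{"offset": [1.36,-10.25,7.5],"rot": [0,0,0],"gripper": 0},{"offset": [1.36,-10.25,7.5],"rot": [0,0,0],"gripper": 0}]'

```text
time_s: 7.8
eef_pos: [544.2, -76.5, 200.8]
ee_rot: [-0.0, -0.071, 0.997, 0.0]
force: [0.6, 0.4, -0.8]
grip_width: 0.123
grip_force: 68.9
```

Run:
```python
from h import *
go([544.2,-77.1,190],188.06)
```

```text
pos [544.2 -76.5 200.8] yaw -171.83 tilt [-0.0008  0.0005] q [-0.35  0.47  1.56  0.    1.12 -2.07] F [ 0.6  0.4 -0.8] w 0.123 t 7.8
offset cm [ 0.01 -0.06  1.08] rotvec [ 0.03 -0.04  0.11]
```

>>> step_arm --plan '[{"offset": [0,-0.05,0.3],"rot": [0,0,0],"gripper": 0},{"offset": [0,-0.05,0.6],"rot": [0,0,0],"gripper": 0},{"offset": [0,-0.05,0.8],"rot": [0,0,0],"gripper": 0},{"offset": [0,-0.05,1.0],"rot": [0,0,0],"gripper": 0},{"offset": [0,-0.05,1.1],"rot": [0,0,0],"gripper": 0},{"offset": [0,-0.05,1.1],"rot": [0,0,0],"gripper": 0}]'

```text
time_s: 8.4
eef_pos: [544.2, -78.3, 190.0]
ee_rot: [0.0, -0.07, 0.998, -0.0]
force: [0.1, -0.9, 0.1]
grip_width: 0.124
grip_force: 69.1
```

Run:
```python
from h import *
go([544.2,-77.1,190],188.06)
```

```text
pos [544.2 -78.3 190. ] yaw -171.93 tilt [ 0.0001 -0.    ] q [-0.36  0.48  1.57  0.    1.09 -2.07] F [ 0.1 -0.9  0.1] w 0.124 t 8.4
offset cm [-0.01  0.12  0.  ] rotvec [-0.    0.01  0.01]
```

>>> step_arm --plan '[{"offset": [0,0,0.2],"rot": [0,0,0],"gripper": 0},{"offset": [0,0,0.4],"rot": [0,0,0],"gripper": 0},{"offset": [0,0,0.6],"rot": [0,0,0],"gripper": 0},{"offset": [0,0,0.8],"rot": [0,0,0],"gripper": 0},{"offset": [0,0,0.8],"rot": [0,0,0],"gripper": 0}]'

```text
time_s: 8.9
eef_pos: [544.3, -78.3, 182.6]
ee_rot: [0.0, -0.07, 0.998, -0.0]
force: [-3.8, 1.8, 8.8]
grip_width: 0.125
grip_force: 70.4
```

>>> step_arm --plan '[{"offset": [0,0,0.12],"rot": [0,0,0],"gripper": 0},{"offset": [0,0,0.12],"rot": [0,0,8],"gripper": 0},{"offset": [0,0,0.12],"rot": [0,0,16],"gripper": 0},{"offset": [0,0,0.12],"rot": [0,0,24],"gripper": 0},{"offset": [0,0,0.12],"rot": [0,0,30],"gripper": 0},{"offset": [0,0,0.12],"rot": [0,0,30],"gripper": 0}]'

```text
time_s: 9.5
eef_pos: [545.2, -78.8, 182.4]
ee_rot: [0.002, 0.192, 0.981, -0.001]
force: [-0.8, -1.0, 11.9]
grip_width: 0.126
grip_force: 70.8
```

Run:
```python
from h import *
go([544.2,-78,181],98.06); print(sense()["wrist_torque"])
```

```text
pos [545.2 -78.8 182.4] yaw 157.9 tilt [ 0.0042 -0.0019] q [-0.36  0.49  1.58 -0.    1.07 -1.54] F [-0.8 -1.  11.9] w 0.126 t 9.5
offset cm [0.12 0.03 0.14] rotvec [ 0.13  0.24 59.84]
[-0.16055618  0.16329557 -0.12613657]
```

>>> step_arm --plan '[{"offset": [0,0,0],"rot": [0,0,8],"gripper": 0},{"offset": [0,0,0],"rot": [0,0,16],"gripper": 0},{"offset": [0,0,0],"rot": [0,0,24],"gripper": 0},{"offset": [0,0,0],"rot": [0,0,32],"gripper": 0},{"offset": [0,0,0],"rot": [0,0,40],"gripper": 0},{"offset": [0,0,0],"rot": [0,0,48],"gripper": 0},{"offset": [0,0,0],"rot": [0,0,55],"gripper": 0},{"offset": [0,0,0],"rot": [0,0,58],"gripper": 0},{"offset": [0,0,0],"rot": [0,0,60],"gripper": 0},{"offset": [0,0,0],"rot": [0,0,60],"gripper": 0}]'

```text
time_s: 10.5
eef_pos: [545.0, -78.8, 182.4]
ee_rot: [0.002, 0.656, 0.755, 0.0]
force: [-1.0, -0.5, 12.5]
grip_width: 0.124
grip_force: 71.0
```

Run:
```python
from h import *
go([544.2,-78,181],98.06); print(sense()["wrist_torque"])
```

```text
pos [545.  -78.8 182.4] yaw 98.05 tilt [ 0.0034 -0.0021] q [-0.36  0.49  1.58 -0.    1.07 -0.5 ] F [-1.  -0.5 12.5] w 0.124 t 10.5
offset cm [ 0.09 -0.06  0.14] rotvec [ 0.18  0.14 -0.01]
[-0.25777054  0.42725464  0.09530942]
```

>>> step_arm --plan '[{"offset": [0,0,0.05],"rot": [0,0,1.5],"gripper": 0},{"offset": [0,0,0.1],"rot": [0,0,2.5],"gripper": 0},{"offset": [0,0,0.1],"rot": [0,0,2.5],"gripper": 0},{"offset": [0,0,0.1],"rot": [0,0,2.5],"gripper": 0}]'

```text
time_s: 10.9
eef_pos: [544.6, -78.8, 182.3]
ee_rot: [0.002, 0.671, 0.741, -0.0]
force: [-6.8, -0.4, 23.5]
grip_width: 0.125
grip_force: 72.6
```

Run:
```python
from h import *
go([544.2,-78,181],98.06); print(sense()["wrist_torque"])
```

```text
pos [544.6 -78.8 182.3] yaw 95.66 tilt [ 0.0025 -0.0025] q [-0.36  0.49  1.58 -0.    1.07 -0.45] F [-6.8 -0.4 23.5] w 0.125 t 10.9
offset cm [ 0.08 -0.03  0.13] rotvec [ 0.12  0.16 -2.4 ]
[-0.04806412  1.54035662  0.46620516]
```

>>> step_arm --plan '[{"offset": [0,0,0],"rot": [0,0,1.5],"gripper": 0},{"offset": [0,0,0],"rot": [0,0,1.5],"gripper": 0},{"offset": [0,0,0],"rot": [0,0,1.5],"gripper": 0}]'

```text
time_s: 11.2
eef_pos: [544.6, -78.8, 182.3]
ee_rot: [0.002, 0.681, 0.733, -0.0]
force: [-8.6, -1.6, 23.4]
grip_width: 0.123
grip_force: 74.2
```

Run:
```python
from h import *
c,s=snap("wrist","w4.png"); P=cloud(c,s); C=c["color"].astype(int); x,y,z=P[...,0],P[...,1],P[...,2]
near=(abs(x-544)<40)&(abs(y+78)<40)
m=near&(z>96)&(z<108); print(np.histogram(z[m],bins=12))
for lo,hi in((101.5,106),(130,142)):
    m=near&(z>lo)&(z<hi); Q=P[m][:,:2].astype(np.float32); print(lo,m.sum(),cv2.minEnclosingCircle(Q) if len(Q) else 0, cv2.minAreaRect(Q) if len(Q)>3 else 0)
go([544.2,-78,181],98.06); print(sense()["wrist_torque"])
```

```text
(array([  53,  166,  937, 1582,  370,   60,  661, 1673,  528,   24,   16,
         17]), array([ 96.00898954,  96.99035064,  97.97171174,  98.95307284,
        99.93443393, 100.91579503, 101.89715613, 102.87851723,
       103.85987832, 104.84123942, 105.82260052, 106.80396162,
       107.78532271]))
101.5 2922 ((544.1920776367188, -75.29267120361328), 28.219133377075195) ((543.728759765625, -68.62980651855469), (53.22505187988281, 41.01308822631836), 4.912229061126709)
130 2547 ((544.4832763671875, -77.8653564453125), 19.63211441040039) ((546.2651977539062, -77.70803833007812), (33.430931091308594, 33.68650817871094), 42.03227233886719)
pos [544.6 -78.8 182.4] yaw 94.23 tilt [ 0.0023 -0.0028] q [-0.36  0.49  1.58 -0.    1.07 -0.43] F [-8.  -0.5 24.2] w 0.121 t 11.25
offset cm [ 0.08 -0.03  0.14] rotvec [ 0.11  0.18 -3.83]
[-0.08819418  1.60913187  1.06080682]
```

View pics/w4.png

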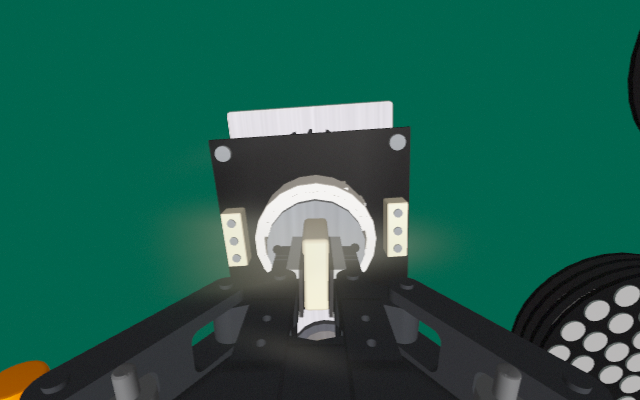

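The lamp sits flush in the ring at (316,235). The flange top reads 103.2 mm against a rim of 99.3 mm (4 mm flange). The steep torque rise shows the stop and the press-down force is 24 N, so I'm handing in.

Run:
```python
from rig import *
print(finish_job())
```

```text
the job is handed in; nothing more can be done
None
```

The socket is dusted, and the winged lamp is in at its clockwise stop with its flange flush, gripped and pressed down with about 24 N. I handed the job in at 11.3 s; I never saw the cap back up in a picture, and the other items were not checked afterwards.

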